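# Lift the short bench dog from the oiling tray with the tongs

## Robot

A 6-joint arm with a two-finger parallel gripper is mounted at the origin on a cart in front of the work surface, level with it; the furniture and walls round the work are solid. World frame = base frame: x ahead of the robot, y to its left, z up, the work surface at z = 0. Lengths are in m, angles in degrees, forces in N, time in s.
With the tool pointing down it reaches from about 0.4 to 0.825 m from the base axis. Payload 7 kg.
Tool frame: the origin (TCP) lies midway between the tips of the shut fingers; the grasp point (between the pads) lies 19 mm behind it; z points along the fingers, y is the line along which they close (so a half turn about z gives the same grasp; the last joint's range is limited). The gripper opens to 88 mm and grips with 3 to 60 N. Pads are 19 mm wide; open, the fingers measure 130 mm over their backs; the gripper's body (78 mm by 193 mm) begins 47 mm behind the grasp point.
Start: joints at [85.606, 20.546, 0.682, 0, -70.136, -16.507], TCP at [0.241, 0.631, 0.227] pointing down, gripper open.
Joint ranges: [-176.03, 176.03], [-82.01, 121.73], [-58.28, 71.71], [-173.87, 95.51], [-174.79, -0.11], [-173.66, 173.66]. Speed limits (degrees/s): [136.94, 136.94, 172.46, 180, 180, 180].

## Interface

Orientations are given as [roll, pitch, yaw] about the fixed x, y, z axes, in that order (R = Rz(yaw) Ry(pitch) Rx(roll)).
In Python, from plant import ctrl gives the robot as it stands. The module is installed in compiled form; this text tells all that it offers.
- The arm moves only by the tool send_rows, never from a script. Its argument "plan" is a list that holds one entry, the list of rows, each a list of 6 numbers: the shift along the tool's x, y, z in cm, then the turn, a rotation vector about the tool's x, y, z in degrees. A call has 1 to 8 rows; each row is the pose to reach, as a shift and turn from the pose commanded when the call began, along the tool's axes at that moment; what a row does not reach only later rows make up. A row lasts 1/12 s, in which the tool goes at most 41.7 mm and 7.16 degrees, less where a joint would pass 70% of its speed; a pose out of reach is approached as far as the arm can. A call with a gripper value outside its range is refused whole. "fingers" is the opening, from 0 (shut) to 1 (fully open), set as the call begins (left out, the last holds). The fingers move at their own pace and stop on an object; the grip force is fixed at half the most. Time passes only in rows, so rows that repeat a pose let the fingers close. It gives the time, the measured TCP pose, the force, the opening and the grip force at its end, in the units of the state.
- ctrl.get_obs(): the state, without advancing time (a new reading comes with each control period).
- ctrl.snapshot(name): name is "side" or "top"; returns a dict with "img" (400x640x3 uint8, red, green, blue), "K" (3x3 intrinsics, pixels), "pose" (4x4, takes a point from camera to world coordinates). Camera axes: x right, y down, z forward; pixel columns grow to the right and rows downward; lengths in m; the calibration is good to about 2 mm. A picture is of the moment at which its call begins. There is no depth.
- ctrl.close_job(): hands the job in; it is judged then, once.
The state is a dict: "clock": time; "joint_pos": joint angles; "qvel": joint speeds; "tau": joint torques, N m; "tool_pos": TCP position; "orientation": TCP orientation; "force": force on the tool from outside, world axes, zero at the start; "moment": the same for the moment, N m; "opening": finger opening in m; "gripper_force": force on a finger pad.
Only numpy, scipy, OpenCV 4.12 (cv2) and the standard library are available. Lean on these libraries where they do the work, as an engineer would, in place of code of your own. Each camera call takes 0.05 s, during which the arm holds its last target. There are 200 camera calls.

## Task

The bench dogs in the tray have just been oiled and must not be touched by the gripper, so take the spring tongs out of their stand by the wooden grips, reach into the tray with them, close their jaws on the short dog and lift it out, leaving the three tall dogs standing where they are and the tin and the folded rule beside the work undisturbed. Finish while still holding: squeeze the tongs so that they keep the short dog upright and still above the tray, its underside a good 10 cm above the tray's rim, with nothing but the tongs touching it.

Things in the scene. Friction and masses are not known exactly. Their poses are not given: they have to be found in the camera images.
- tongs: Steel spring tongs, 133 mm high, 0.15 kg, standing jaws down in the stand: two arms 20 mm wide on a hinge pin at the top, sprung apart. Origin: midway between the lower ends of the jaws, arms apart; z up to the pin (128 mm above it), y the line along which the jaws close (one arm at +y, one at -y), x along the pin. They measure 86 mm over the open jaws.
- tongs_grip (a point): Midway between the dark wooden grip scales (one outside each arm, 23 mm wide along x), 94 mm above the tongs' lower end; head of the tongs 39 mm above it. Grip both scales from above, along y, at this height. Scales reach 15 mm above and below; over them the open tongs measure 48 mm at the lower edge, 41 mm at the upper; 36 mm, upright, with the short dog gripped.
- tongs_jaws (a point): Point midway between the open jaws, 11 mm above their lower end, 83 mm straight below tongs_grip, and so stays under the fingers. Jaws: rubber-lined upright V cups 30 mm wide along x, 22 mm high. Open gap: 62 mm at the cups' edges, 72 mm in their middles. About 0.3 of the finger force beyond 12 N reaches the jaws; 20 to 60 N at the fingers holds the dog well.
- tongs_arm (a joint): Angle by which the arms are squeezed together, rad: 0 fully apart, 0.24 with the short dog between the jaws, 0.40 fully shut; 0.1 narrows the jaw gap by 12 mm. The spring pushes back on each finger with roughly 6 to 13 N, 12 N at the dog, and reopens the tongs. Carry them open with a light squeeze: 0.03 to 0.08, scales about 44 to 46 mm apart at their lower edges.
- stand: Wooden stand, 60 mm high, foot 82 (x) by 140 (y) mm, fixed to the bench, with a pocket 38 (x) by 96 (y) mm, 48 mm deep, open at the top, its floor 12 mm above the bench. Origin: centre of its underside; z up. The tongs stand loose in the middle of the pocket, their y along its y.
- tray: Shallow aluminium tray, 230 (x) by 250 (y) mm, 34 mm high to its rim (37 mm over the rolled edge), walls and floor 3 mm thick, fixed to the bench. Origin: centre of its underside; z up. The four dogs stand in it about 110 mm apart along its y and about 96 mm apart along its x, so the tongs enter most easily with their jaws closing along the tray's y.
- short_dog: The short bench dog: plain wooden disc 42 mm in diameter and 22 mm high, standing on its flat face in the tray, 30 g. Origin: centre of its underside, z up.
- tall_dog_a: A tall bench dog: plain wooden cylinder 40 mm in diameter, 56 mm high, standing in the tray. Origin: centre of its underside.
- tall_dog_b: A tall bench dog: plain wooden cylinder 40 mm in diameter, 56 mm high, standing in the tray. Origin: centre of its underside.
- tall_dog_c: A tall bench dog: plain wooden cylinder 38 mm in diameter, 54 mm high, standing in the tray. Origin: centre of its underside.
- finish_tin: Closed round metal tin, 76 mm in diameter, 94 mm high, standing on the bench left of the work. Origin: centre of its underside.
- rule: Folded yellow rule, 203 by 16 by 13 mm, lying on the bench right of the work. Origin: centre of its underside.
Not all that is in view belongs to the job. Several things look just like the short_dog: the one meant starts farthest from the robot's base.

How it is judged:
By the outcome, as a careful person would: the job done as asked, in the order asked, and still so for the second after the job is handed in, while the arm keeps its last pose, push and grip.
It also fails if it takes over 48 s, if anything falls off the work surface, if the arm or the gripper's body presses on something with over 40 N, if the wrist force passes 120 N, or if a joint passes its speed limit or range.

## Working session

There is one attempt and no reset: what is moved stays moved. The work goes in short steps, Python scripts to look and compute and a tool call to move; the robot and the scene stay as the last step left them, time stands still between calls to the robot, and variables do not carry over. Pictures are saved under pics/ and viewed, at most 10 in all, crops included, and the job is handed in when it is done.

Besides the shell and the picture viewer there is one more tool, called after "Request:" by a JSON object that holds its "fn" and its "kwargs". send_rows: Moves the arm, as the interface text tells. Its arguments: {"type":"object","properties":{"plan":{"type":"array","items":{"type":"array","items":{"type":"array","items":{"type":"number"}}}},"fingers":{"type":"number"}},"required":["plan"]}

```bash
mkdir -p pics; python3 - <<'E'
from plant import ctrl
import cv2,numpy as np
o=ctrl.get_obs();print({k:np.round(v,3).tolist() for k,v in o.items()})
for n in("side","top"):
    s=ctrl.snapshot(n);cv2.imwrite(f"pics/{n}0.png",s["img"][:,:,::-1]);np.savez(f"{n}0.npz",**s);print(n,s["K"].round(1).tolist(),s["pose"].round(3).tolist())
E
```

```text
{'clock': 0.0, 'joint_pos': [85.607, 20.591, 0.633, -0.021, -70.134, -16.508], 'qvel': [0.034, -0.025, -0.053, -0.056, -0.021, 0.03], 'tau': [-0.001, -58.272, 29.305, 6.997, 0.007, -0.0], 'tool_pos': [0.241, 0.63, 0.226], 'orientation': [179.906, -0.007, -20.908], 'force': [0.057, 0.436, 0.58], 'moment': [-0.001, -0.035, 0.023], 'gripper_force': 0.0, 'opening': 0.088}
side [[520.9, 0.0, 321.5], [0.0, 520.9, 194.5], [0.0, 0.0, 1.0]] [[0.844, -0.289, 0.451, -0.127], [-0.536, -0.491, 0.687, -1.037], [0.023, -0.822, -0.57, 0.949], [0.0, 0.0, 0.0, 1.0]]
top [[422.7, 0.0, 319.9], [0.0, 422.7, 197.7], [0.0, 0.0, 1.0]] [[0.03, -0.985, 0.172, 0.3], [-0.999, -0.031, -0.006, -0.004], [0.012, -0.171, -0.985, 1.579], [0.0, 0.0, 0.0, 1.0]]
```

View pics/top0.png

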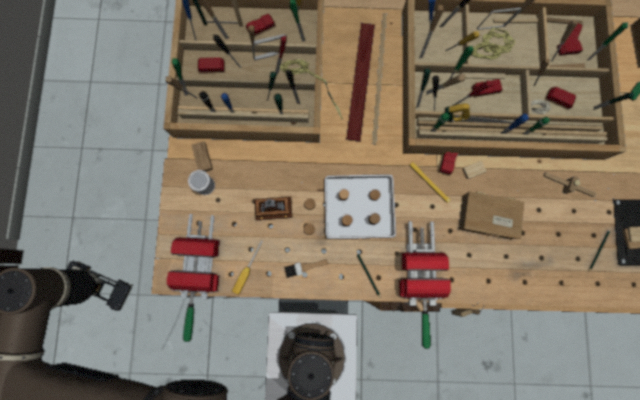

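View pics/side0.png

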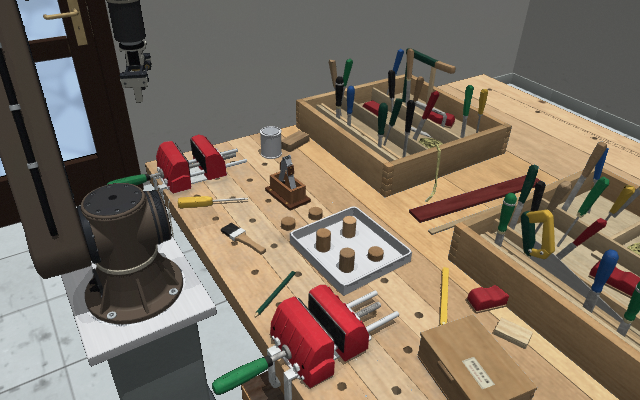

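```bash
python3 - <<'E'
import cv2,numpy as np
a=cv2.imread("pics/top0.png")[165:245,245:405];b=cv2.imread("pics/side0.png")[140:300,255:415]
cv2.imwrite("pics/ca.png",cv2.resize(a,None,fx=5,fy=5,interpolation=cv2.INTER_CUBIC))
cv2.imwrite("pics/cb.png",cv2.resize(b,(600,600),interpolation=cv2.INTER_CUBIC))
E
```

```text
(no output)
```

View pics/ca.png

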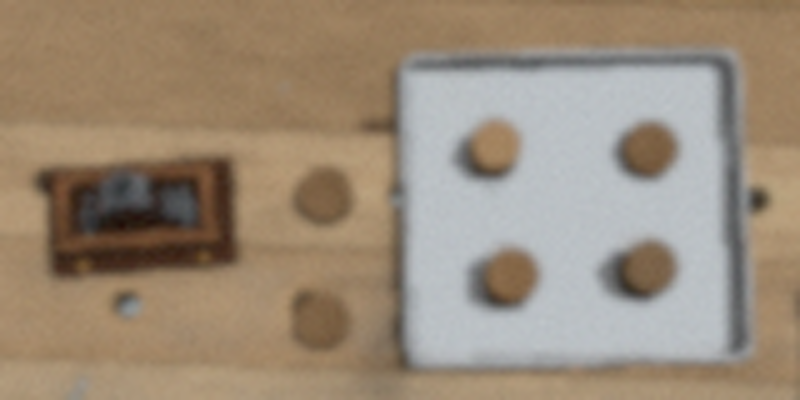

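View pics/cb.png

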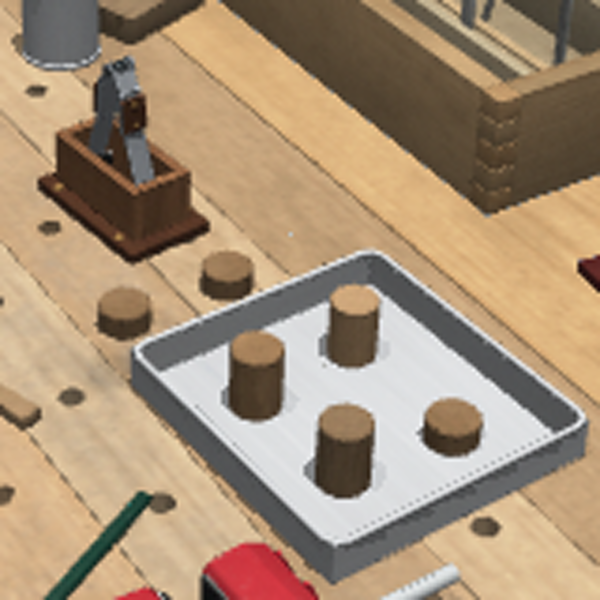

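```bash
cat > h.py <<'E'
import numpy as np
S={n:np.load(f"{n}0.npz") for n in("side","top")}
def px(n,u,v): return ((u+.5)/5-.5+245,(v+.5)/5-.5+165) if n=="top" else ((u+.5)/3.75-.5+255,(v+.5)/3.75-.5+140)
def ray(n,p):
    s=S[n];d=s["pose"][:3,:3]@np.linalg.solve(s["K"],[*p,1]);return s["pose"][:3,3],d
def at(n,u,v,z):
    c,d=ray(n,px(n,u,v));return c+d*(z-c[2])/d[2]
def proj(n,P):
    s=S[n];P=np.atleast_2d(P);q=(P-s["pose"][:3,3])@s["pose"][:3,:3]@s["K"].T;return q[:,:2]/q[:,2:]
E
python3 - <<'E'
from h import *
L=[("short","side",453,420,.025),("short","top",648,149,.025),("tallNearR","side",347,424,.059),("tallNearR","top",648,265,.059),
("tallL far","side",355,301,.059),("tallL far","top",495,145,.059),("tallL near","side",257,349,.059),("tallL near","top",511,276,.059),
("bench1","side",227,265,.022),("bench1","top",324,194,.022),("bench2","side",125,300,.022),("bench2","top",320,320,.022),
("trayL","side",133,350,.037),("trayT","side",372,252,.037),("trayR","side",586,422,.037),("trayB","side",333,548,.037),
("trayTL","top",400,56,.037),("trayTR","top",742,52,.037),("trayBR","top",750,355,.037),("trayBL","top",407,366,.037),
("standL","side",57,133,.06),("standB","side",137,193,.06),("standR","side",189,172,.06),("standT","side",112,122,.06),
("footL","side",38,185,0),("footB","side",133,258,0),("footR","side",208,225,0),
("footTL","top",50,165,.0),("footTR","top",235,158,0),("footBR","top",238,262,0),("footBL","top",58,275,0),
("head","side",122,65,.145),("head","top",127,183,.145)]
for n,c,u,v,z in L: print(n,c,(at(c,u,v,z)[:2]*1000).round(1))
E
```

```text
short side [ 586.2 -225.1]
short top [ 590.  -216.6]
tallNearR side [ 494.4 -220.6]
tallNearR top [ 498.1 -212.6]
tallL far side [ 578.9 -109.1]
tallL far top [583.  -99.8]
tallL near side [ 485.1 -119.6]
tallL near top [ 487.  -113.3]
bench1 side [547.2  20.4]
bench1 top [548.7  24.7]
bench2 side [454.9  21.9]
bench2 top [454.4  24.4]
trayL side [420.8 -51.1]
trayT side [644.6 -40.6]
trayR side [ 657.2 -286.1]
trayB side [ 431.8 -296.9]
trayTL top [652.5 -28.8]
trayTR top [ 663.9 -284.9]
trayBR top [ 437.1 -290.8]
trayBL top [421.3 -40.4]
standL side [494.8 208.3]
standB side [508.6  96.6]
standR side [560.2 101.6]
standT side [543.1 200.1]
footL side [484.  226.9]
footB side [502.   92.9]
footR side [579.2 101.6]
footTL top [567.8 233.1]
footTR top [577.7  93.5]
footBR top [498.4  87.9]
footBL top [484.4 222.4]
head side [527.6 152.7]
head top [532.4 157.9]
```

Candidates that look alike are the two bench discs at top px (310,204) and (309,229), and the low disc in the tray at top px (374.5,195), side px (375.7,252). The one in the tray is farthest from the base, at about (0.588,-0.221), and it is the only low one there, so it is the short dog. The crop confirms this. The tongs' head is at side px (287.5,157) and top px (270.3,201.6). The stand's yaw is about 6.5° and the tray's about 2.8°. I'm moving to hover over the tongs now.

Request:
{"fn": "send_rows", "kwargs": {"plan": [[[43.8,33.7,0,0,0,-27.4],[43.8,33.7,0,0,0,-27.4],[43.8,33.7,0,0,0,-27.4],[43.8,33.7,0,0,0,-27.4],[43.8,33.7,0,0,0,-27.4],[43.8,33.7,0,0,0,-27.4],[43.8,33.7,0,0,0,-27.4],[43.8,33.7,0,0,0,-27.4]]]}}

```text
clock: 0.77
tool_pos: [0.4155, 0.3444, 0.2265]
orientation: [180.0, 0.0, 6.5]
force: [-0.4, 0.0, -0.1]
opening: 0.0873
gripper_force: 0.0
```

```bash
cat > go.py <<'E'
import sys,numpy as np
from scipy.spatial.transform import Rotation as R
from plant import ctrl
o=ctrl.get_obs();p=np.array(o["tool_pos"]);r=R.from_euler("xyz",o["orientation"],degrees=True)
x,y,z,w=map(float,sys.argv[1:5])
t=R.from_euler("xyz",[180,0,w],degrees=True)
print("clock",round(o["clock"],2),"pos",p.round(4),"ori",np.round(o["orientation"],2),"F",np.round(o["force"],1),"open",round(o["opening"],4),"gf",round(o["gripper_force"],1))
print("shift cm",(r.inv().apply(np.array([x,y,z])-p)*100).round(2),"turn",(r.inv()*t).as_rotvec(degrees=True).round(1))
E
python3 go.py .529 .158 .2 6.5
```

```text
clock 0.77 pos [0.4155 0.3444 0.2265] ori [1.80e+02 1.00e-02 6.52e+00] F [-0.4  0.  -0.1] open 0.0873 gf 0.0
shift cm [ 9.16 19.81  2.65] turn [0. 0. 0.]
```

Request:
{"fn": "send_rows", "kwargs": {"plan": [[[9.1,19.7,2.6,0,0,0],[9.1,19.7,2.6,0,0,0],[9.1,19.7,2.6,0,0,0],[9.1,19.7,2.6,0,0,0],[9.1,19.7,2.6,0,0,0],[9.1,19.7,2.6,0,0,0],[9.1,19.7,2.6,0,0,0],[9.1,19.7,2.6,0,0,0]]]}}

```text
clock: 1.43
tool_pos: [0.5278, 0.1601, 0.2001]
orientation: [180.0, 0.1, 6.4]
force: [-0.3, 1.1, 0.9]
opening: 0.0875
gripper_force: 0.0
```

```bash
python3 go.py .529 .158 .2 6.5; python3 - <<'E'
from plant import ctrl
import cv2,numpy as np
from h import proj
p=np.array(ctrl.get_obs()["tool_pos"])
im=[]
for n,(a,b,w,h) in dict(side=(230,80,120,120),top=(200,140,80,120)).items():
    s=ctrl.snapshot(n);i=s["img"][:,:,::-1];np.save(f"{n}1.npy",i)
    q=proj(n,p)[0];print(n,"tcp px",q.round(1),"in crop",(q-[a,b])*4.0)
    im.append(cv2.resize(i[b:b+h,a:a+w],None,fx=4,fy=4,interpolation=cv2.INTER_CUBIC))
cv2.imwrite("pics/h1.png",np.hstack(im))
E
```

```text
clock 1.43 pos [0.5278 0.1601 0.2001] ori [1.7998e+02 5.0000e-02 6.3700e+00] F [-0.3  1.1  0.9] open 0.0875 gf 0.0
shift cm [0.09 0.23 0.01] turn [ 0.   0.1 -0.1]
side tcp px [285.7 139.8] in crop [222.99976173 239.23427763]
top tcp px [267.5 199.8] in crop [270.07889404 239.32879051]
```

View pics/h1.png

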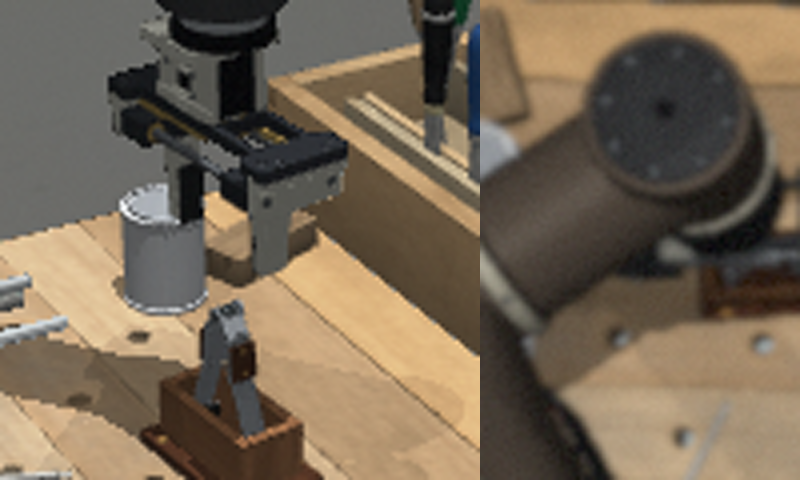

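```bash
python3 - <<'E'
import numpy as np
from h import proj
w=np.radians(6.4);X=np.array([np.cos(w),np.sin(w),0]);Y=np.array([np.sin(w),-np.cos(w),0]);c=np.array([.5278,.1601,.2001])
for y in(-65,-43.8,43.8,65):
  for x in(-9.5,9.5): print(y,x,((proj("side",c+x/1000*X+y/1000*Y)[0]-[230,80])*4+1.5).round(0))
import cv2
i=np.load("side1.npy")[115:165,250:310]
cv2.imwrite("pics/h2.png",cv2.resize(i,None,fx=12,fy=12,interpolation=cv2.INTER_NEAREST))
for y in(-65,-43.8,43.8,65):
  for x in(-9.5,9.5): print(y,x,((proj("side",c+x/1000*X+y/1000*Y)[0]-[250,115])*12+5.5).round(0))
E
```

```text
-65 -9.5 [164. 211.]
-65 9.5 [185. 204.]
-43.8 -9.5 [180. 222.]
-43.8 9.5 [201. 215.]
43.8 -9.5 [249. 268.]
43.8 9.5 [270. 260.]
65 -9.5 [266. 280.]
65 9.5 [288. 272.]
-65 -9.5 [254. 214.]
-65 9.5 [316. 193.]
-43.8 -9.5 [302. 246.]
-43.8 9.5 [364. 225.]
43.8 -9.5 [508. 385.]
43.8 9.5 [571. 362.]
65 -9.5 [560. 420.]
65 9.5 [624. 397.]
```

View pics/h2.png

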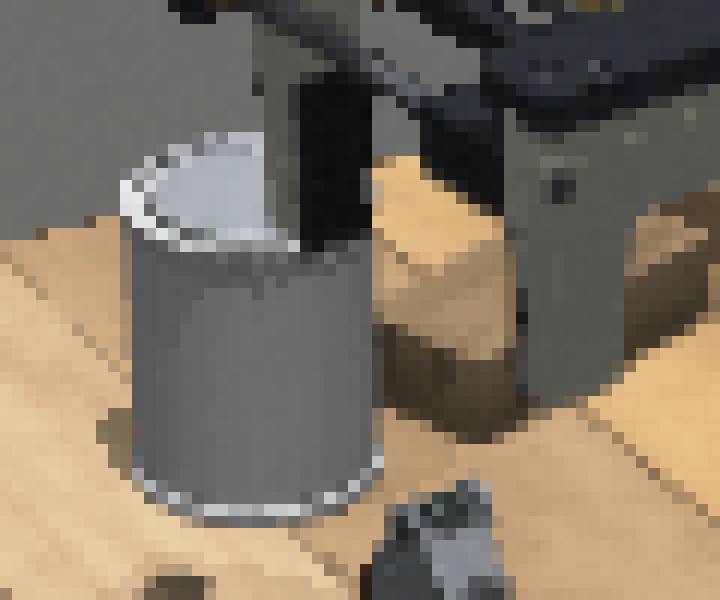

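The tips project within 0.5 px of where they show in the side view (left pad corner at crop 300,250). So the side camera is good to about 1–2 mm, and the tongs' head is at about (0.529,0.156). Descending.

```bash
python3 go.py .529 .156 .087 6.5
```

```text
clock 1.53 pos [0.5275 0.1615 0.2005] ori [-1.80e+02  1.00e-02  6.52e+00] F [-0.4  0.1  0.4] open 0.0874 gf 0.0
shift cm [ 0.08  0.56 11.35] turn [-0.  0.  0.]
```

Request:
{"fn": "send_rows", "kwargs": {"plan": [[[0.1,0.55,2.5,0,0,0],[0.1,0.55,5,0,0,0],[0.1,0.55,7,0,0,0],[0.1,0.55,9,0,0,0],[0.1,0.55,10.5,0,0,0],[0.1,0.55,11.3,0,0,0],[0.1,0.55,11.3,0,0,0],[0.1,0.55,11.3,0,0,0]]]}}

```text
clock: 2.2
tool_pos: [0.5294, 0.1565, 0.0879]
orientation: [180.0, -0.0, 6.6]
force: [0.1, 0.6, 0.2]
opening: 0.0875
gripper_force: 0.0
```

Request:
{"fn": "send_rows", "kwargs": {"plan": [[[0,0,0,0,0,0],[0,0,0,0,0,0],[0,0,0,0,0,0],[0,0,0,0,0,0],[0,0,0,0,0,0],[0,0,0,0,0,0]]], "fingers": 0.51}}

```text
clock: 2.7
tool_pos: [0.5298, 0.1559, 0.088]
orientation: [-180.0, -0.1, 6.5]
force: [0.3, 1.0, 2.2]
opening: 0.0534
gripper_force: 0.6
```

```bash
python3 go.py .529 .156 .087 6.5; python3 - <<'E'
from plant import ctrl
import cv2,numpy as np
i=ctrl.snapshot("side")["img"][:,:,::-1][120:220,230:350]
cv2.imwrite("pics/g1.png",cv2.resize(i,None,fx=5,fy=5,interpolation=cv2.INTER_CUBIC))
E
```

```text
clock 2.7 pos [0.5298 0.1559 0.088 ] ori [-1.7996e+02 -6.0000e-02  6.4900e+00] F [0.3 1.  2.2] open 0.0534 gf 0.6
shift cm [-0.08 -0.02  0.1 ] turn [-0.  -0.1 -0. ]
```

View pics/g1.png

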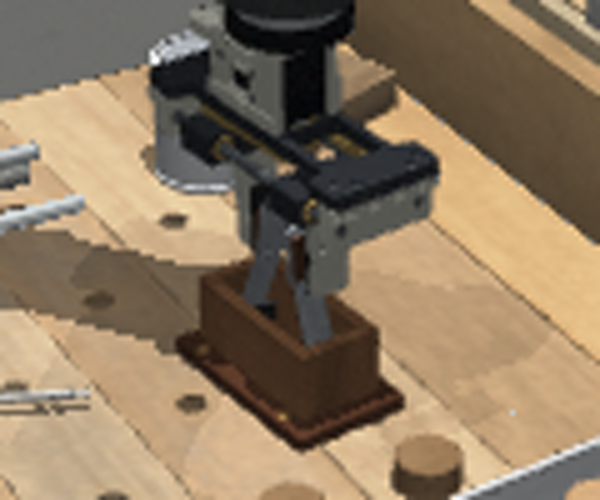

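The fingers straddle the tongs (head at crop 295,230) and are still closing.

Request:
{"fn": "send_rows", "kwargs": {"plan": [[[0,0,0,0,0,0],[0,0,0,0,0,0],[0,0,0,0,0,0],[0,0,0,0,0,0],[0,0,0,0,0,0],[0,0,0,0,0,0]]]}}

```text
clock: 3.25
tool_pos: [0.5296, 0.1553, 0.0878]
orientation: [180.0, -0.0, 6.5]
force: [0.5, -4.4, 5.8]
opening: 0.0446
gripper_force: 12.5
```

Request:
{"fn": "send_rows", "kwargs": {"plan": [[[0,0,-0.5,0,0,0],[0,0,-1.5,0,0,0],[0,0,-3,0,0,0],[0,0,-5,0,0,0],[0,0,-7,0,0,0],[0,0,-9,0,0,0],[0,0,-10,0,0,0],[0,0,-10,0,0,0]]]}}

```text
clock: 3.92
tool_pos: [0.5306, 0.1567, 0.1903]
orientation: [-179.9, -0.2, 6.5]
force: [0.6, 0.7, -1.7]
opening: 0.0452
gripper_force: 6.7
```

```bash
python3 go.py .588 -.221 .188 2.8; python3 - <<'E'
from plant import ctrl
import cv2,numpy as np
i=ctrl.snapshot("side")["img"][:,:,::-1][60:180,230:350]
cv2.imwrite("pics/g2.png",cv2.resize(i,None,fx=5,fy=5,interpolation=cv2.INTER_CUBIC))
E
```

```text
clock 3.92 pos [0.5306 0.1567 0.1903] ori [-179.86   -0.25    6.52] F [ 0.6  0.7 -1.7] open 0.0452 gf 6.7
shift cm [ 1.42 38.18  0.15] turn [-0.1 -0.2  3.7]
```

View pics/g2.png

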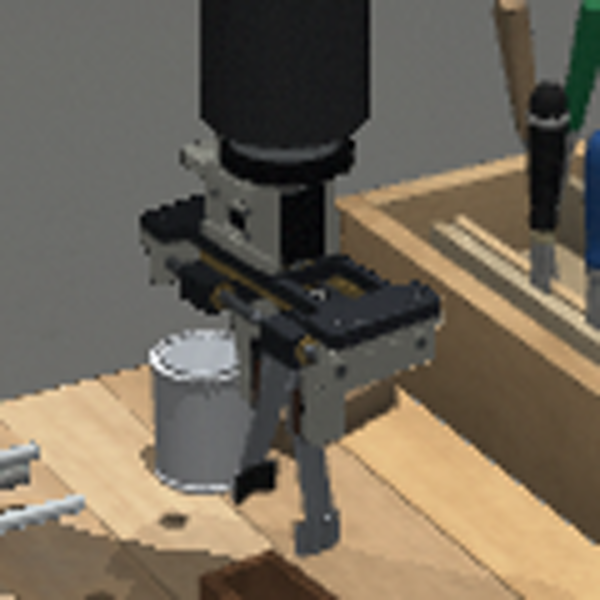

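The tongs are up and open. The left cup is at crop (255,480), and the right cup's lower end at (318,550). I'm carrying them toward the dog, after a check of where the jaws project.

```bash
python3 - <<'E'
import numpy as np
from h import proj
w=np.radians(6.5);X=np.array([np.cos(w),np.sin(w),0]);Y=np.array([np.sin(w),-np.cos(w),0]);c=np.array([.5306,.1567,.1153])
for z in(0,.022):
 for y in(-.041,-.029,.029,.041):
  for x in(-.015,.015): print(z,y,x,((proj("side",c+x*X+y*Y+[0,0,z])[0]-[230,60])*5+2).round(0))
E
```

```text
0 -0.041 -0.015 [231. 504.]
0 -0.041 0.015 [271. 490.]
0 -0.029 -0.015 [242. 512.]
0 -0.029 0.015 [282. 497.]
0 0.029 -0.015 [298. 553.]
0 0.029 0.015 [338. 537.]
0 0.041 -0.015 [309. 561.]
0 0.041 0.015 [350. 545.]
0.022 -0.041 -0.015 [230. 474.]
0.022 -0.041 0.015 [270. 459.]
0.022 -0.029 -0.015 [241. 482.]
0.022 -0.029 0.015 [281. 467.]
0.022 0.029 -0.015 [297. 521.]
0.022 0.029 0.015 [338. 506.]
0.022 0.041 -0.015 [309. 530.]
0.022 0.041 0.015 [350. 514.]
```

Request:
{"fn": "send_rows", "kwargs": {"plan": [[[0.1,2,0,0,0,0.5],[0.4,5,0,0,0,1],[0.6,8,0,0,0,2],[0.7,11,0,0,0,3],[0.8,14,0,0,0,3.7],[0.9,17,0,0,0,3.7],[1,19.5,0,0,0,3.7],[1,21,0,0,0,3.7]]]}}

```text
clock: 4.63
tool_pos: [0.5623, -0.0541, 0.1856]
orientation: [180.0, 0.2, 2.7]
force: [0.1, 0.9, 0.0]
opening: 0.0448
gripper_force: 6.7
```

```bash
python3 go.py .588 -.221 .188 2.8
```

```text
clock 4.63 pos [ 0.5623 -0.0541  0.1856] ori [1.8e+02 1.7e-01 2.7e+00] F [0.1 0.9 0. ] open 0.0448 gf 6.7
shift cm [ 1.78 16.79 -0.24] turn [ 0.   0.2 -0.1]
```

The jaws sit where predicted, within about 1 px. Going on.

Request:
{"fn": "send_rows", "kwargs": {"plan": [[[0.2,3,0,0,0,0],[0.6,6,0,0,0,0],[1,9,0,0,0,0],[1.3,12,0,0,0,0],[1.6,14.5,0,0,0,0],[1.8,16.2,0,0,0,0],[1.8,16.8,0,0,0,0],[1.8,16.8,0,0,0,0]]]}}

```text
clock: 5.3
tool_pos: [0.5884, -0.2199, 0.1854]
orientation: [-180.0, 0.2, 2.7]
force: [-0.3, 0.2, -0.8]
opening: 0.0449
gripper_force: 6.7
```

Request:
{"fn": "send_rows", "kwargs": {"plan": [[[0,0,0.5,0,0,0],[0,0,1.2,0,0,0],[0,0,2,0,0,0],[0,0,2.8,0,0,0],[0,0,3.4,0,0,0],[0,0,3.8,0,0,0],[0,0,4,0,0,0],[0,0,4,0,0,0]]]}}

```text
clock: 5.97
tool_pos: [0.5891, -0.2186, 0.147]
orientation: [-180.0, 0.0, 2.8]
force: [-0.7, -1.0, -1.2]
opening: 0.0451
gripper_force: 6.7
```

```bash
python3 go.py .588 -.221 .083 2.8; python3 - <<'E'
from plant import ctrl
import cv2,numpy as np
from h import proj
i=ctrl.snapshot("side")["img"][:,:,::-1].copy()
p=np.array(ctrl.get_obs()["tool_pos"])
i=cv2.resize(i[170:290,315:435],None,fx=5,fy=5,interpolation=cv2.INTER_CUBIC)
f=lambda P:tuple(int(v) for v in ((proj("side",P)[0]-[315,170])*5+2).round())
print(f([.588,-.221,.025]),f([p[0],p[1],.025]),f(p-[0,0,.075]))
cv2.circle(i,f([p[0],p[1],.025]),4,(255,0,0),-1)
cv2.imwrite("pics/d1.png",i)
E
```

```text
clock 5.97 pos [ 0.5891 -0.2186  0.147 ] ori [-1.7999e+02  5.0000e-02  2.8100e+00] F [-0.7 -1.  -1.2] open 0.0451 gf 6.7
shift cm [-0.12  0.23  6.4 ] turn [-0.  0.  0.]
(302, 405) (302, 402) (309, 334)
```

View pics/d1.png

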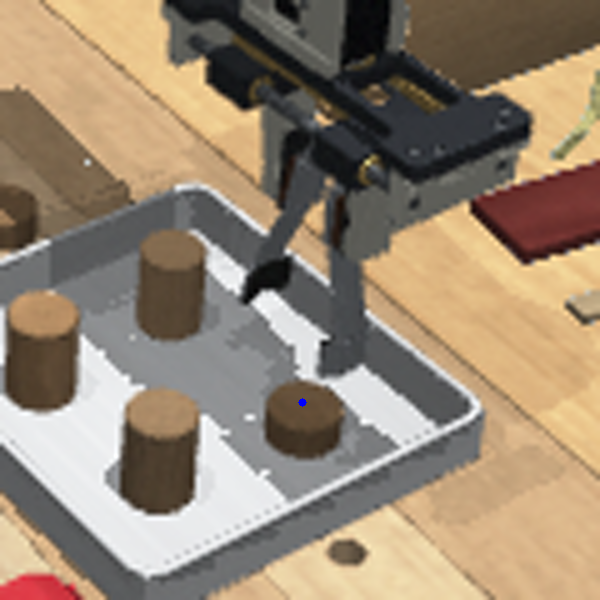

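The dog's top centre is at crop (304,404) and the jaw axis projects at (302,402), so the jaws are about 1 mm off. The tongs sit cleanly between the tall dogs. Going down.

Request:
{"fn": "send_rows", "kwargs": {"plan": [[[0,0.1,0.7,0,0,0],[0,0.15,1.7,0,0,0],[0,0.15,2.7,0,0,0],[0,0.15,3.7,0,0,0],[0,0.15,4.6,0,0,0],[0,0.15,5.4,0,0,0],[0,0.15,6,0,0,0],[0,0.15,6.3,0,0,0]]]}}

```text
clock: 6.68
tool_pos: [0.5889, -0.2203, 0.0832]
orientation: [-180.0, 0.1, 2.8]
force: [-0.8, -0.6, -1.6]
opening: 0.0448
gripper_force: 6.7
```

Request:
{"fn": "send_rows", "kwargs": {"plan": [[[0,0,0,0,0,0],[0,0,0,0,0,0],[0,0,0,0,0,0]]]}}

```text
clock: 6.93
tool_pos: [0.5898, -0.2204, 0.0851]
orientation: [180.0, -0.0, 2.8]
force: [0.1, -0.2, -0.4]
opening: 0.0451
gripper_force: 6.7
```

Request:
{"fn": "send_rows", "kwargs": {"plan": [[[0,0,0,0,0,0],[0,0,0,0,0,0],[0,0,0,0,0,0],[0,0,0,0,0,0]]], "fingers": 0.44}}

```text
clock: 7.27
tool_pos: [0.5896, -0.2204, 0.0849]
orientation: [180.0, -0.0, 2.8]
force: [-0.1, -0.8, -1.4]
opening: 0.0388
gripper_force: 13.3
```

Request:
{"fn": "send_rows", "kwargs": {"plan": [[[0,0,0,0,0,0],[0,0,0,0,0,0],[0,0,0,0,0,0],[0,0,0,0,0,0],[0,0,0,0,0,0],[0,0,0,0,0,0],[0,0,0,0,0,0],[0,0,0,0,0,0]]], "fingers": 0}}

```text
clock: 7.93
tool_pos: [0.5895, -0.2203, 0.0848]
orientation: [180.0, -0.0, 2.8]
force: [-1.0, 0.5, 2.3]
opening: 0.0368
gripper_force: 30.0
```

The opening is 36.8 mm at 30 N, as expected with the dog gripped. Lifting gently.

Request:
{"fn": "send_rows", "kwargs": {"plan": [[[0,0,-0.3,0,0,0],[0,0,-0.8,0,0,0],[0,0,-1.6,0,0,0],[0,0,-2.6,0,0,0],[0,0,-3.6,0,0,0],[0,0,-4.6,0,0,0],[0,0,-5.4,0,0,0],[0,0,-6,0,0,0]]]}}

```text
clock: 8.6
tool_pos: [0.5899, -0.2204, 0.1463]
orientation: [180.0, -0.1, 2.8]
force: [-0.0, 0.1, -1.6]
opening: 0.0376
gripper_force: 30.0
```

Request:
{"fn": "send_rows", "kwargs": {"plan": [[[0,0,-1,0,0,0],[0,0,-2.2,0,0,0],[0,0,-3.6,0,0,0],[0,0,-5,0,0,0],[0,0,-6.4,0,0,0],[0,0,-7.6,0,0,0],[0,0,-8.6,0,0,0],[0,0,-9.4,0,0,0]]]}}

```text
clock: 9.27
tool_pos: [0.5896, -0.2203, 0.24]
orientation: [180.0, -0.1, 2.8]
force: [-0.4, 0.7, -1.9]
opening: 0.0373
gripper_force: 30.0
```

Request:
{"fn": "send_rows", "kwargs": {"plan": [[[0,0,-0.6,0,0,0],[0,0,-1.1,0,0,0],[0,0,-1.4,0,0,0],[0,0,-1.5,0,0,0],[0,0,-1.5,0,0,0],[0,0,-1.5,0,0,0],[0,0,-1.5,0,0,0],[0,0,-1.5,0,0,0]]]}}

```text
clock: 9.93
tool_pos: [0.5892, -0.2203, 0.2531]
orientation: [-180.0, 0.0, 2.8]
force: [0.2, 0.3, -1.6]
opening: 0.0375
gripper_force: 30.0
```

```bash
python3 go.py .589 -.221 .254 2.8; python3 - <<'E'
from plant import ctrl
import cv2,numpy as np
i=ctrl.snapshot("side")["img"][:,:,::-1]
cv2.imwrite("pics/e1.png",cv2.resize(i[100:300,255:435],None,fx=3,fy=3,interpolation=cv2.INTER_CUBIC))
E
```

```text
clock 9.93 pos [ 0.5892 -0.2203  0.2531] ori [-1.7999e+02  5.0000e-02  2.8000e+00] F [ 0.2  0.3 -1.6] open 0.0375 gf 30.0
shift cm [-0.02  0.07 -0.09] turn [-0.  0. -0.]
```

View pics/e1.png

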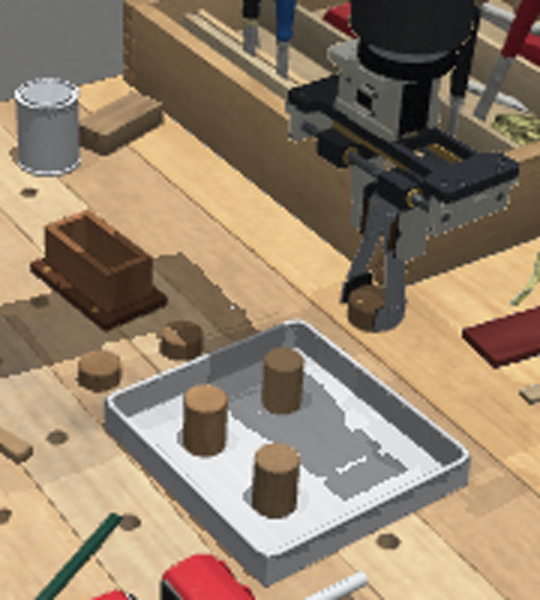

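The picture shows the dog upright between the jaws (crop 370,305), the three tall dogs standing and the tin in place. The dog's underside is at about 0.17 m. Settling briefly, then handing in.

Request:
{"fn": "send_rows", "kwargs": {"plan": [[[0,0,0,0,0,0],[0,0,0,0,0,0],[0,0,0,0,0,0],[0,0,0,0,0,0],[0,0,0,0,0,0],[0,0,0,0,0,0]]]}}

```text
clock: 10.48
tool_pos: [0.5894, -0.2203, 0.2536]
orientation: [180.0, -0.0, 2.8]
force: [0.3, -0.3, -2.9]
opening: 0.0374
gripper_force: 30.0
```

```bash
python3 -c "
from plant import ctrl
print(ctrl.get_obs()['opening'],ctrl.close_job())"
```

```text
the job is handed in; nothing more can be done
0.03737947214449782 None
```

The job is handed in at about 10.5 s: the tongs hold the short dog upright and still, its underside about 13 cm above the tray's rim, with the tall dogs and tin where they were; I kept clear of the rule but did not re-check it in the last picture.

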